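# Reset the brownie bench

### The job

Tidy the brownie bench: stand each of the three steel cutters upright on the blue mat that shows its shape, centred on and lined up with the white outline. Also take the wooden board out of its rack and lean it, about midway along, against the low wooden upstand, its foot on the bench between the upstand and the batten that keeps it from sliding. Leave the mug where it stands; let go of everything when you are done.

Things in the scene. Friction and masses are not known exactly. Their poses are not given: they have to be found in the camera images.
- round_cutter: Round stainless steel cutter, open at top and bottom, 45 mm tall, walls 3 mm, with a red plastic rim (6 mm wide, 6 mm deep, flush outside) round its top; standing upright on the bench. Origin: centre of its underside, z up. About 80 g. Outer diameter 58 mm.
- square_cutter: Square stainless steel cutter, open at top and bottom, 45 mm tall, walls 3 mm, with a red plastic rim (6 mm wide, 6 mm deep, flush outside) round its top; standing upright on the bench. Origin: centre of its underside, z up. About 90 g. Outer size 52 x 52 mm; x and y are parallel to its sides.
- bar_cutter: Oblong (finger bar) stainless steel cutter, open at top and bottom, 45 mm tall, walls 3 mm, with a red plastic rim (6 mm wide, 6 mm deep, flush outside) round its top; standing upright on the bench. Origin: centre of its underside, z up. About 100 g. Outer size 80 mm along its x, 36 mm along its y.
- round_mat: Fixed blue silicone mat, 4 mm thick, with a white outline of the round cutter's footprint drawn on it. Origin: centre of its underside on the bench (outline has the same centre), z up. Round, 82 mm across.
- square_mat: Fixed blue silicone mat, 4 mm thick, with a white outline of the square cutter's footprint drawn on it. Origin: centre of its underside on the bench (outline has the same centre), z up. 76 x 76 mm; x and y are parallel to its sides and the outline's.
- bar_mat: Fixed blue silicone mat, 4 mm thick, with a white outline of the oblong cutter's footprint drawn on it. Origin: centre of its underside on the bench (outline has the same centre), z up. 104 mm along x, 60 mm along y; the outline's long side runs along x.
- board: Small dark wooden serving board with two pale stripes, 150 mm wide (its x), 14 mm thick (its y), 180 mm tall (its z), about 270 g, loose. At the start it stands on edge, upright, in the slot of the rack. Origin: middle of its lower edge face; z runs up the board to its top edge 180 mm above.
- rack: Fixed dark steel rack that holds the board at the start: base 150 (x) x 90 (y) mm, 8 mm thick, on which the board's foot rests, and two pairs of steel fingers, tops 50 mm above the bench, forming a slot 20 mm wide along its x. Origin: centre of its underside, z up. The board is lifted straight up out of it.
- upstand: Fixed wooden wall 220 mm long (x), 18 thick, 100 tall, and a parallel batten 12 x 12 mm, bare bench 50 mm wide between. Origin: on the bench mid-strip, z up; wall inner face at y = -25 mm, batten inner face at y = +25. The board leans towards -y on the wall top edge; foot at y 0 to +15 mm gives a stable lean of 10 to 18 degrees, nearer the wall is too steep.
- mug: White ceramic mug, 76 mm across, 85 mm tall, with a handle, loose on the bench: not to be moved. Origin: centre of its underside, z up. Unlisted bystanders: two brownies 28 mm tall between cutters and mats; jar, tumbler and spatula, up to 110 mm tall, to the sides.
Not all that is in view belongs to the job. Of the things that look like the upstand, take the one that is farthest from the robot's base at the start. There is more than one size of the board; the job needs the smaller.

How it is judged (in metres and radians):
At the end, for the whole second after the job is handed in: Each cutter upright on its own mat within 12 mm of centre, square and oblong within 0.2 rad of the outline; board leaning on the wall 0.08-0.45 rad from upright, foot on the bench in the strip, within 40 mm of mid-wall and 0.2 rad of parallel; all at rest; mug upright within 30 mm of its start (horizontal distance between round_cutter and round_mat below 0.012 m and height (world z) of each of round_cutter, square_cutter, bar_cutter, board below 0.01 m and angle between each of round_cutter, square_cutter, bar_cutter's own z axis and vertical below 0.1 rad and linear speed of each of round_cutter, square_cutter, bar_cutter, board below 0.02 m/s and horizontal distance between square_cutter and square_mat below 0.012 m and (angle between the x axis of square_cutter and the x axis of square_mat, either way round below 0.2 rad or angle between the x axis of square_cutter and the y axis of square_mat, either way round below 0.2 rad) and horizontal distance between bar_cutter and bar_mat below 0.012 m and angle between the x axis of bar_cutter and the x axis of bar_mat, either way round below 0.2 rad and angle between board's own z axis and vertical between 0.08 and 0.45 rad and y of board in the frame of upstand between -0.025 and 0.025 m and x of board in the frame of upstand between -0.04 and 0.04 m and angle between the x axis of board and the x axis of upstand, either way round below 0.2 rad and contact force between board and upstand above 0.05 N and angular speed of board below 0.1 rad/s and distance of mug from where it was at the start of the episode below 0.03 m and angle between mug's own z axis and vertical below 0.2 rad); the robot touches nothing.
It fails at once if the mug is shoved or knocked over (distance of mug from where it was at the start of the episode above 0.03 m or angle between mug's own z axis and vertical above 0.5 rad).
It also fails if it takes over 106 s, if anything falls off the work surface, if the arm or the gripper's body presses on something with over 40 N, if the wrist force passes 120 N, or if a joint passes its speed limit or range.

### The arm

A 6-joint arm with a two-finger parallel gripper is mounted at the origin on the work surface. World frame = base frame: x ahead of the robot, y to its left, z up, the work surface at z = 0. Lengths are in mm, angles in rad, forces in N, time in s.
With the tool pointing down it reaches from about 400 to 825 mm from the base axis. Payload 7 kg.
Tool frame: the origin (TCP) lies midway between the tips of the shut fingers; the grasp point (between the pads) lies 19 mm behind it; z points along the fingers, y is the line along which they close (so a half turn about z gives the same grasp; the last joint's range is limited). The gripper opens to 85 mm and grips with 20 to 120 N. Pads are 22 mm wide; open, the fingers measure 114 mm over their backs; the gripper's body (76 mm by 85 mm) begins 54 mm behind the grasp point. The pads swing forward as they close: fully open they stand 13 mm farther back than shut.
Start: joints at [-1, 0.359, 0.012, 0, -1.224, -0.288], TCP at [188.329, -648.172, 231.302] pointing down, gripper open.
Joint ranges: [-3.07, 3.07], [-1.43, 2.12], [-1.02, 1.25], [-3.03, 1.67], [-3.05, -0], [-3.03, 3.03]. Speed limits (rad/s): [2.39, 2.39, 3.01, 3.14, 3.14, 3.14].

### API

Orientations are given as a unit quaternion [x, y, z, w].
In Python, from workcell import r gives the robot as it stands.
- The arm moves only by the shell command python3 -m jog 'ROWS' [FORCE]. ROWS is JSON, a list of rows, each an object of numbers: "rx", "ry", "rz": the turn, a rotation vector about the tool's x, y, z scaled (see below); "tx", "ty", "tz": the shift along the tool's x, y, z scaled (see below); "hand": the closure, from -1 (fully open) to 1 (shut). A call has 1 to 20 rows; each row shifts and turns the commanded pose from where the row before left it, along the tool's axes as they then stand; what a row does not reach is not made up. The controller multiplies each number of a shift by 20 mm and each number of a turn by 6 degrees. A row lasts 1/8 s, in which the tool goes at most 62.5 mm and 10.7 degrees, less where a joint would pass 70% of its speed; a pose out of reach is approached as far as the arm can. A call with a number of a shift or a turn outside -1 to 1 is refused whole. A call with a gripper value outside its range is refused whole. The fingers move at their own pace and stop on an object; FORCE is the grip in N (left out, the last holds). Time passes only in rows, so rows that do not move let the fingers close. It gives the time, the measured TCP pose, the force, the opening and the grip force at its end, in the units of the state.
- r.read_state(): the state, without advancing time (a new reading comes with each control period).
- r.capture(name): name is "scene" or "top" or "wrist"; returns a dict with "img" (420x560x3 uint8, blue, green, red), "range_z" (420x560 float32, mm along the optical axis (not along the pixel's ray), 0 where there is no reading), "camera_matrix" (3x3 intrinsics, pixels), "R" (3x3) and "t" (3): a world point X has camera coordinates R X + t. Camera axes: x right, y down, z forward; pixel columns grow to the right and rows downward; lengths in mm; the calibration is good to about 2 mm. A picture is of the moment at which its call begins.
- r.sign_off(): hands the job in; it is judged then, once.
The state is a dict: "t": time; "q": joint angles; "joint_velocities": joint speeds; "joint_efforts": joint torques, N m; "eef_pos": TCP position; "orientation": TCP orientation; "wrist_force": force on the tool from outside, world axes, zero at the start; "moment": the same for the moment, N m; "width": finger opening in mm; "grip_force": force on a finger pad.
Only numpy, scipy, OpenCV 4.12 (cv2) and the standard library are available. Lean on these libraries where they do the work, as an engineer would, in place of code of your own. Each camera call takes 0.05 s, during which the arm holds its last target. There are 200 camera calls.

## Working session

There is one attempt and no reset: what is moved stays moved. The work goes in short steps, Python scripts to look and compute and a shell command to move; the robot and the scene stay as the last step left them, time stands still between calls to the robot, and variables do not carry over. Pictures are saved under pics/ and viewed, at most 14 in all, crops included, and the job is handed in when it is done.

```bash
mkdir -p pics; ls
cat > h.py <<'E'
import numpy as np, cv2
from workcell import r
def cap(n,f):
    c=r.capture(n); cv2.imwrite(f'pics/{f}.png',c['img']); np.savez(f'{f}.npz',**{k:np.asarray(v) for k,v in c.items()}); return c
def world(c,u,v,z=None):
    K,R,t=c['camera_matrix'],c['R'],c['t']
    d=np.linalg.inv(K)@np.array([u,v,1.]); o=-R.T@t; w=R.T@d
    s=(z-o[2])/w[2] if z is not None else c['range_z'][int(v),int(u)]
    return o+s*w
E
python3 - <<'E'
from h import *
print(r.read_state())
a=cap('top','top0');b=cap('scene','scene0')
for c in(a,b): print(c['camera_matrix'],c['R'],-c['R'].T@c['t'])
im=cv2.resize(a['img'],(800,600),interpolation=cv2.INTER_CUBIC);cv2.imwrite('pics/top0b.png',im)
E
```

```text
pics
{'t': 0.0, 'q': array([-9.99906017e-01,  3.59387097e-01,  1.10531759e-02, -3.27260804e-04,
       -1.22410210e+00, -2.88084856e-01]), 'joint_velocities': array([ 0.00079007,  0.00089313,  0.00069431, -0.00123656,  0.00016924,
        0.00050262]), 'joint_efforts': array([ 1.06505940e-03, -5.83329105e+01,  2.93430126e+01,  6.93680093e+00,
       -5.89502131e-03,  1.20814016e-04]), 'eef_pos': array([ 188.18070205, -647.73536758,  230.3651981 ]), 'orientation': array([-1.40876760e-01,  9.90026789e-01,  8.09453054e-04, -2.01512894e-04]), 'wrist_force': array([0.8792093 , 0.21156915, 0.63218444]), 'moment': array([ 0.00014586, -0.03270728, -0.01777918]), 'grip_force': 0.0, 'width': 85.334060748064}
[[525.90043724   0.         276.81833895]
 [  0.         525.90043724 207.90894932]
 [  0.           0.           1.        ]] [[-0.02896051 -0.99939272  0.01937752]
 [-0.99743421  0.02762319 -0.06604516]
 [ 0.06546978 -0.0212405  -0.99762846]] [ 340.04000583   10.90781769 1174.9510746 ]
[[437.2454183    0.         275.1297941 ]
 [  0.         437.2454183  213.69695195]
 [  0.           0.           1.        ]] [[-0.69349982  0.72031702  0.01419125]
 [ 0.57318182  0.56356204 -0.59486169]
 [-0.43648665 -0.40440231 -0.80370279]] [902.31615148 449.0171709  908.05185748]
```

View pics/top0b.png

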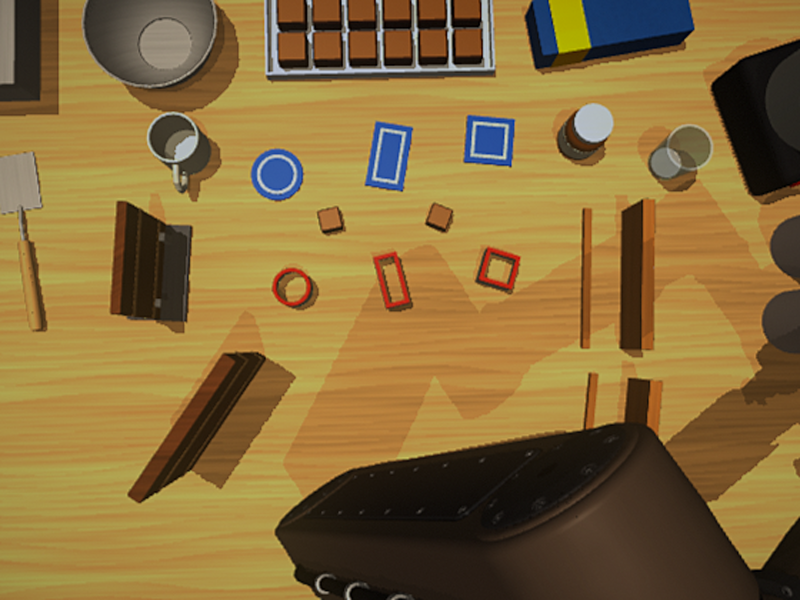

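View pics/scene0.png

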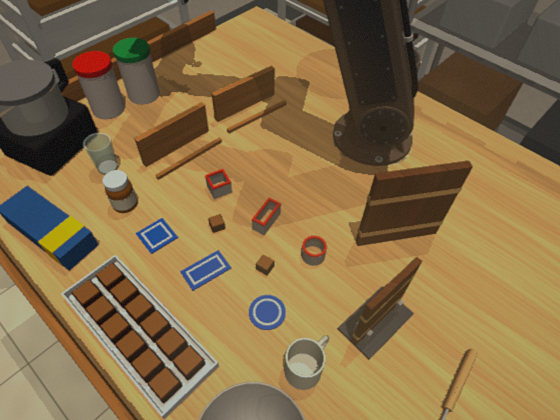

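The top view (800x600) shows the cutters at about (292,288), (392,281) and (498,269). The mats are at (277,174), (389,157) and (490,141), and the rack with the smaller board is at (150,262). The far upstand is the wall at (637,275) with its batten at (587,278). The mug is at (174,140).

```bash
cat > meas.py <<'E'
from h import *
def cloud(c):
    h,w=c['range_z'].shape; u,v=np.meshgrid(np.arange(w),np.arange(h))
    p=np.stack([u,v,np.ones_like(u)],-1)@np.linalg.inv(c['camera_matrix']).T*c['range_z'][...,None]
    return (p-c['t'])@c['R']
def rect(P): 
    (x,y),(w,h),a=cv2.minAreaRect(P[:,:2].astype(np.float32)); return np.round([x,y,w,h,a,len(P)],1)
def flat(c,mask,z):
    v,u=np.nonzero(mask); return np.array([world(c,a,b,z) for a,b in zip(u,v)])
def comps(c,m,z,amin=60):
    n,l,s,_=cv2.connectedComponentsWithStats(m.astype(np.uint8))
    for i in range(1,n):
        if s[i,4]>amin: print('px',s[i,:5],'rect',rect(flat(c,l==i,z)))
E
cat > m1.py <<'E'
from meas import *
for n in('top0','scene0'):
    c=dict(np.load(n+'.npz')); P=cloud(c); z=P[...,2]
    b,g,rr=[c['img'][...,i].astype(int) for i in range(3)]
    print(n,'red');comps(c,(rr>100)&(rr>2.5*g)&(rr>2.5*b)&(z>25)&(z<60),45,40)
    print('blue');comps(c,(b>1.5*rr)&(z<20)&(z>-10),4,150)
    x,y=P[...,0],P[...,1]
    print('zfloor',np.median(z[(x>350)&(x<450)&(y>-150)&(y<150)]))
    for lo,hi in((92,106),(180,196),(206,400)):
        print('z',lo,hi)
        m=((z>lo)&(z<hi)&(x>150)).astype(np.uint8)
        k,l,s,_=cv2.connectedComponentsWithStats(m)
        for i in range(1,k):
            if s[i,4]>30: print(rect(P[l==i]),np.round(np.median(P[l==i][:,2]),1))
    print('batten');m=((z>8)&(z<16)&(x>200)&(y<-150)&(y>-300)).astype(np.uint8)
    k,l,s,_=cv2.connectedComponentsWithStats(m)
    for i in range(1,k):
        if s[i,4]>60: print(rect(P[l==i]))
E
python3 m1.py
```

```text
top0 red
px [335 173  29  29 231] rect [ 454.6 -170.6   51.5   52.1   71.9  231. ]
px [262 176  24  40 238] rect [441.3  -6.8  79.   35.4  12.9 238. ]
px [191 188  27  26 176] rect [434.6 144.   55.   54.6  43.7 176. ]
blue
px [409  27  70  15 190] rect [ 806.1 -408.5    7.3  163.7    8.6  190. ]
px [325  81  35  35 437] rect [ 662.5 -169.6   75.1   75.6   83.6  437. ]
px [256  85  33  49 481] rect [641.2  -9.6  58.8 103.4  78.9 481. ]
px [332  88  22  21 398] rect [ 663.1 -169.9   45.7   45.7   83.6  398. ]
px [263  92  18  34 424] rect [641.8  -9.4  29.9  73.6  79.4 424. ]
px [176 104  36  36 384] rect [616.8 167.7  78.5  79.8  88.8 384. ]
px [182 111  24  22 418] rect [616.8 167.7  51.6  47.9  88.6 418. ]
zfloor -1.52833257693893
z 92 106
[797.4 539.6  23.6 125.2  89.7 585. ] 103.2
[ 758.5 -569.6    9.7   29.7   19.4   32. ] 103.8
[ 658.1 -564.7  199.2   33.8   15.8  668. ] 101.4
[ 660.  -308.9   57.    56.5   22.6  605. ] 98.3
[ 620.4 -448.8   67.2   70.6   43.5  242. ] 97.2
[ 435.7 -377.5   20.9  219.2   86.8  997. ] 98.1
[467.7 347.1   9.6 149.   82.6 158. ] 99.5
[ 365.8 -592.1
[... 1397 characters left out ...]
  74.8  519. ] 100.3
[ 619.9 -448.6   68.4   69.     3.6  197. ] 97.9
[ 660.1 -309.8   56.3   58.8    9.   382. ] 99.9
[255.  263.2  17.2 208.5  51.  291. ] 99.2
[442.7 361.2   0.8  94.6  86.2  42. ] 99.2
[518.4 355.4  12.5  54.2  71.9  48. ] 97.8
z 180 196
[ 566.7 -668.2    8.3   21.    77.3   40. ] 186.7
[ 683.4 -587.3   56.6  151.1   85.7  352. ] 188.1
[170.2  72.6  10.8  84.   25.2 172. ] 188.6
[255.  263.   19.  208.1  50.1 437. ] 188.0
[468.7 352.5  14.4 150.6  86.3 605. ] 187.9
z 206 400
[ 185.8   41.9   14.4  155.4   29.9 3956. ] 325.2
[ 656.8 -631.9  182.5  137.8   61.  2207. ] 224.8
[ 250.   256.5   22.7  208.5   54.7 1918. ] 238.9
batten
[ 821.9 -241.6   90.     6.2    7.1   86. ]
```

Run:
```python
from meas import *
for n in('top0','scene0'):
    c=dict(np.load(n+'.npz'));P=cloud(c);P=P[c['range_z']>0]
    d=np.array([np.cos(-1),np.sin(-1)]);s=P[:,:2]@d;l=P[:,:2]@np.array([-d[1],d[0]])
    for a in range(0,760,60):
        m=(abs(s-a)<30)&(abs(l)<120)&(P[:,2]>130)
        if m.sum()>5: print(n,a,m.sum(),np.percentile(P[m,2],[2,50,98]).round(),np.percentile(l[m],[2,98]).round())
# batten & wall via scene / top
c=dict(np.load('top0.npz'))
for u,v in((409,146),(413,146),(408,243),(412,243)): print('batten',world(c,u,v,12).round(1))
for c in(dict(np.load('top0.npz')),dict(np.load('scene0.npz'))):
    P=cloud(c).reshape(-1,3);m=(P[:,0]>330)&(P[:,0]<540)&(P[:,1]>-345)&(P[:,1]<-295)&(P[:,2]>7)&(P[:,2]<30);print(rect(P[m]))
    m=(P[:,0]>560)&(P[:,0]<720)&(P[:,1]>250)&(P[:,1]<400)&(P[:,2]>75)&(P[:,2]<95);print('mug',rect(P[m]))
    m=(P[:,0]>400)&(P[:,0]<600)&(P[:,1]>-130)&(P[:,1]<130)&(P[:,2]>20)&(P[:,2]<33)&(P[:,0]>500);
    for w in(m&(P[:,1]>0),m&(P[:,1]<0)): print('brownie',rect(P[w]))
q=r.read_state();
from scipy.spatial.transform import Rotation as R
print(R.from_quat(q['orientation']).as_matrix().round(3))
```

```text
top0 0 34 [312. 336. 378.] [ 92. 100.]
top0 240 1623 [782. 805. 819.] [ 84. 120.]
top0 300 1149 [692. 735. 758.] [47. 60.]
top0 360 17 [680. 687. 694.] [46. 50.]
scene0 0 67 [327. 401. 454.] [ 88. 118.]
scene0 660 121 [131. 157. 172.] [-62. -15.]
scene0 720 646 [132. 169. 173.] [-86.  10.]
batten [ 547.4 -314.6   12. ]
batten [ 547.1 -323.6   12. ]
batten [ 330.4 -302.4   12. ]
batten [ 330.1 -311.4   12. ]
[ 434.7 -312.4   13.6  209.2   86.6  515. ]
mug [657.4 309.1  76.   74.3  43.1 290. ]
brownie [540.6  85.5  34.3  33.7  11.6 229. ]
brownie [540.4 -83.9  33.6  33.6  67.8 225. ]
[ 435.  -313.8   17.4  209.8   86.1  317. ]
mug [656.9 308.7  75.1  74.3  44.5 376. ]
brownie [540.7  85.   34.3  34.1  10.8 196. ]
brownie [539.9 -84.8  34.4  34.   67.  166. ]
[[-0.96  -0.279 -0.001]
 [-0.279  0.96   0.001]
 [ 0.     0.001 -1.   ]]
```

```bash
cat > plan.py <<'E'
import sys,numpy as np
from workcell import r
from scipy.spatial.transform import Rotation as R
# x y z yaw_of_tool_y(deg) [tilt deg: fingers' back (-z tool) leaned towards -tool_y]
a=[float(v) for v in sys.argv[1:]]; s=r.read_state()
yaw=np.radians(a[3]); y=np.array([np.cos(yaw),np.sin(yaw),0]); z=np.array([0,0,-1.]); x=np.cross(y,z)
T=R.from_matrix(np.c_[x,y,z])
if len(a)>4: T=R.from_rotvec(x*-np.radians(a[4])*-1)*T if False else R.from_rotvec(-x*np.radians(a[4]))*T
C=R.from_quat(s['orientation'])
rv=np.degrees((C.inv()*T).as_rotvec())/6
d=np.array(a[:3])-s['eef_pos']
print('turn',rv.round(2),'then shift',(T.inv().apply(d)/20).round(2),'| err mm',d.round(1),'t',round(s['t'],2),'w',round(s['width'],1),'g',s['grip_force'],'back dir',(-T.as_matrix()[:,2]).round(2))
E
python3 plan.py 455.7 -171.1 230 72; python3 plan.py 455.7 -171.1 230 72 14
```

```text
turn [ 0.01 -0.01  5.7 ] then shift [-5.35e+00  2.68e+01  2.00e-02] | err mm [267.5 476.7  -0.5] t 0.1 w 85.4 g 0.0 back dir [-0. -0.  1.]
turn [-2.25 -0.7   5.67] then shift [-5.35 26.    6.51] | err mm [267.5 476.7  -0.5] t 0.1 w 85.4 g 0.0 back dir [-0.07 -0.23  0.97]
```

```bash
python3 -m jog '[{"rz":0.95},{"rz":0.95},{"rz":0.95},{"rz":0.95},{"rz":0.95},{"rz":0.95},{"ty":1,"tx":-0.2},{"ty":1,"tx":-0.2},{"ty":1,"tx":-0.2},{"ty":1,"tx":-0.2},{"ty":1,"tx":-0.2},{"ty":1,"tx":-0.2},{"ty":1,"tx":-0.2},{"ty":1,"tx":-0.2},{"ty":1,"tx":-0.2},{"ty":1,"tx":-0.2},{"ty":1,"tx":-0.2},{"ty":1,"tx":-0.2},{"ty":1,"tx":-0.2},{"ty":1,"tx":-0.2}]'; python3 -m jog '[{"ty":1,"tx":-0.2},{"ty":1,"tx":-0.2},{"ty":1,"tx":-0.2},{"ty":1,"tx":-0.2},{"ty":1,"tx":-0.2},{"ty":1,"tx":-0.2},{"ty":1,"tx":-0.2},{"ty":1,"tx":-0.2},{"ty":1,"tx":-0.2},{"ty":1,"tx":-0.2},{"ty":1,"tx":-0.2},{"ty":1,"tx":-0.2},{"ty":0.8},{"tz":1},{"tz":1},{"tz":1},{"tz":1},{"tz":1},{}]'; python3 plan.py 455.7 -171.1 8 72
```

```text
turn [ 0.01 -0.01  5.7 ] then shift [-5.35 26.8  11.12] | err mm [ 267.5  476.7 -222.5] t 0.1 w 85.4 g 0.0 back dir [-0. -0.  1.]validation failed for argument at $[0]...
validation failed for argument at $[0]...
```

```bash
python3 -m jog '[{"rx":0,"ry":0,"rz":0.95,"tx":0,"ty":0,"tz":0,"hand":-1}]'; python3 -m jog '[{"rx":0,"ry":0,"rz":0.95,"tx":0,"ty":0,"tz":0}]'
```

```text
t: 0.22
eef_pos: [188.3, -647.9, 230.7]
orientation: [-0.091, 0.996, 0.001, -0.0]
wrist_force: [0.3, 0.1, 0.6]
width: 85.3
grip_force: 0.0validation failed for argument at $[0]...
```

```bash
python3 -m jog '[{"rx":0,"ry":0,"rz":0.95,"tx":0,"ty":0,"tz":0,"hand":-1},{"rx":0,"ry":0,"rz":0.95,"tx":0,"ty":0,"tz":0,"hand":-1},{"rx":0,"ry":0,"rz":0.95,"tx":0,"ty":0,"tz":0,"hand":-1},{"rx":0,"ry":0,"rz":0.95,"tx":0,"ty":0,"tz":0,"hand":-1},{"rx":0,"ry":0,"rz":0.95,"tx":0,"ty":0,"tz":0,"hand":-1},{"rx":0,"ry":0,"rz":0,"tx":-0.2,"ty":1,"tz":0,"hand":-1},{"rx":0,"ry":0,"rz":0,"tx":-0.2,"ty":1,"tz":0,"hand":-1},{"rx":0,"ry":0,"rz":0,"tx":-0.2,"ty":1,"tz":0,"hand":-1},{"rx":0,"ry":0,"rz":0,"tx":-0.2,"ty":1,"tz":0,"hand":-1},{"rx":0,"ry":0,"rz":0,"tx":-0.2,"ty":1,"tz":0,"hand":-1},{"rx":0,"ry":0,"rz":0,"tx":-0.2,"ty":1,"tz":0,"hand":-1},{"rx":0,"ry":0,"rz":0,"tx":-0.2,"ty":1,"tz":0,"hand":-1},{"rx":0,"ry":0,"rz":0,"tx":-0.2,"ty":1,"tz":0,"hand":-1},{"rx":0,"ry":0,"rz":0,"tx":-0.2,"ty":1,"tz":0,"hand":-1},{"rx":0,"ry":0,"rz":0,"tx":-0.2,"ty":1,"tz":0,"hand":-1},{"rx":0,"ry":0,"rz":0,"tx":-0.2,"ty":1,"tz":0,"hand":-1},{"rx":0,"ry":0,"rz":0,"tx":-0.2,"ty":1,"tz":0,"hand":-1},{"rx":0,"ry":0,"rz":0,"tx":-0.2,"ty":1,"tz":0,"hand":-1},{"rx":0,"ry":0,"rz":0,"tx":-0.2,"ty":1,"tz":0,"hand":-1}]'; python3 plan.py 455.7 -171.1 230 72
```

```text
t: 2.6
eef_pos: [328.6, -398.0, 231.3]
orientation: [0.156, 0.988, -0.0, 0.0]
wrist_force: [-0.1, 0.5, 0.1]
width: 85.4
grip_force: 0.0
turn [-0.  0.  0.] then shift [-2.54 12.75  0.07] | err mm [127.1 226.9  -1.3] t 2.6 w 85.4 g 0.0 back dir [-0. -0.  1.]
```

```bash
python3 -m jog '[{"rx":0,"ry":0,"rz":0,"tx":-0.2,"ty":1,"tz":0,"hand":-1},{"rx":0,"ry":0,"rz":0,"tx":-0.2,"ty":1,"tz":0,"hand":-1},{"rx":0,"ry":0,"rz":0,"tx":-0.2,"ty":1,"tz":0,"hand":-1},{"rx":0,"ry":0,"rz":0,"tx":-0.2,"ty":1,"tz":0,"hand":-1},{"rx":0,"ry":0,"rz":0,"tx":-0.2,"ty":1,"tz":0,"hand":-1},{"rx":0,"ry":0,"rz":0,"tx":-0.2,"ty":1,"tz":0,"hand":-1},{"rx":0,"ry":0,"rz":0,"tx":-0.2,"ty":1,"tz":0,"hand":-1},{"rx":0,"ry":0,"rz":0,"tx":-0.2,"ty":1,"tz":0,"hand":-1},{"rx":0,"ry":0,"rz":0,"tx":-0.2,"ty":1,"tz":0,"hand":-1},{"rx":0,"ry":0,"rz":0,"tx":-0.2,"ty":1,"tz":0,"hand":-1},{"rx":0,"ry":0,"rz":0,"tx":-0.2,"ty":1,"tz":0,"hand":-1},{"rx":0,"ry":0,"rz":0,"tx":-0.2,"ty":1,"tz":0,"hand":-1},{"rx":0,"ry":0,"rz":0,"tx":-0.2,"ty":1,"tz":1,"hand":-1},{"rx":0,"ry":0,"rz":0,"tx":-0.2,"ty":0.6,"tz":1,"hand":-1},{"rx":0,"ry":0,"rz":0,"tx":0,"ty":0,"tz":1,"hand":-1},{"rx":0,"ry":0,"rz":0,"tx":0,"ty":0,"tz":1,"hand":-1},{"rx":0,"ry":0,"rz":0,"tx":0,"ty":0,"tz":1,"hand":-1},{"rx":0,"ry":0,"rz":0,"tx":0,"ty":0,"tz":0,"hand":-1},{"rx":0,"ry":0,"rz":0,"tx":0,"ty":0,"tz":0,"hand":-1}]'; python3 plan.py 455.7 -171.1 8 72
python3 - <<'E'
from h import *
cap('wrist','w1')
E
```

```text
t: 4.97
eef_pos: [465.8, -157.6, 132.1]
orientation: [0.156, 0.988, -0.0, 0.0]
wrist_force: [-0.5, -0.0, 0.2]
width: 85.5
grip_force: 0.0
turn [-0.    0.01  0.01] then shift [ 0.27 -0.8   6.2 ] | err mm [ -10.1  -13.5 -124.1] t 4.97 w 85.5 g 0.0 back dir [-0. -0.  1.]
```

View pics/w1.png

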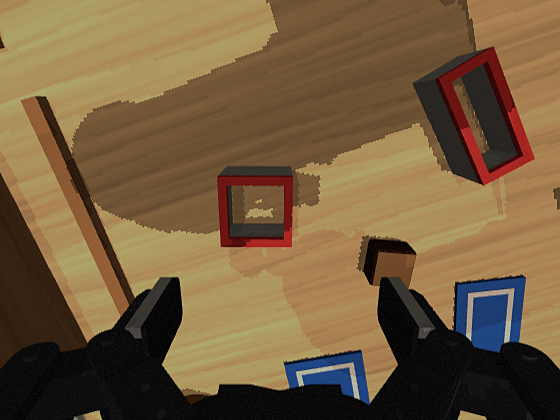

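Run:
```python
from meas import *
c=dict(np.load('w1.npz'));b,g,rr=[c['img'][...,i].astype(int) for i in range(3)]
comps(c,(rr>100)&(rr>2.5*g)&(rr>2.5*b),45,60)
```

```text
px [ 439   47   96  139 2924] rect [ 441.6   -7.3   80.1   36.1   12.8 2924. ]
px [ 217  177   76   70 1899] rect [ 454.6 -172.5   51.8   51.1   72.  1899. ]
```

The wrist view shows the square rim at (255,212), centred between the finger lines apart from a small offset. The measured positions agree within 2 mm.

```bash
python3 -m jog '[{"rx":0,"ry":0,"rz":0,"tx":0.29,"ty":-0.84,"tz":0.2,"hand":-1},{"rx":0,"ry":0,"rz":0,"tx":0,"ty":0,"tz":1,"hand":-1},{"rx":0,"ry":0,"rz":0,"tx":0,"ty":0,"tz":1,"hand":-1},{"rx":0,"ry":0,"rz":0,"tx":0,"ty":0,"tz":1,"hand":-1},{"rx":0,"ry":0,"rz":0,"tx":0,"ty":0,"tz":1,"hand":-1},{"rx":0,"ry":0,"rz":0,"tx":0,"ty":0,"tz":1,"hand":-1},{"rx":0,"ry":0,"rz":0,"tx":0,"ty":0,"tz":1,"hand":-1},{"rx":0,"ry":0,"rz":0,"tx":0,"ty":0,"tz":0,"hand":-1},{"rx":0,"ry":0,"rz":0,"tx":0,"ty":0,"tz":0,"hand":0.3},{"rx":0,"ry":0,"rz":0,"tx":0,"ty":0,"tz":0,"hand":1},{"rx":0,"ry":0,"rz":0,"tx":0,"ty":0,"tz":0,"hand":1},{"rx":0,"ry":0,"rz":0,"tx":0,"ty":0,"tz":0,"hand":1},{"rx":0,"ry":0,"rz":0,"tx":0,"ty":0,"tz":0,"hand":1}]' 30; python3 plan.py 663.5 -170.1 80 83.6
```

```text
t: 6.65
eef_pos: [455.3, -172.1, 8.3]
orientation: [0.156, 0.988, 0.0, 0.001]
wrist_force: [-1.8, -0.4, 6.6]
width: 51.7
grip_force: 31.5
turn [ 0.    0.02 -1.93] then shift [-10.33   1.26  -3.58] | err mm [208.2   2.   71.7] t 6.65 w 51.7 g 31.516882181167603 back dir [-0. -0.  1.]
```

```bash
python3 -m jog '[{"rx":0,"ry":0,"rz":0,"tx":0,"ty":0,"tz":-0.9,"hand":1},{"rx":0,"ry":0,"rz":0,"tx":0,"ty":0,"tz":-0.9,"hand":1},{"rx":0,"ry":0,"rz":-0.64,"tx":0,"ty":0,"tz":-0.9,"hand":1},{"rx":0,"ry":0,"rz":-0.64,"tx":0,"ty":0,"tz":-0.9,"hand":1},{"rx":0,"ry":0,"rz":-0.64,"tx":0,"ty":0,"tz":0,"hand":1},{"rx":0,"ry":0,"rz":0,"tx":-0.94,"ty":0.115,"tz":0,"hand":1},{"rx":0,"ry":0,"rz":0,"tx":-0.94,"ty":0.115,"tz":0,"hand":1},{"rx":0,"ry":0,"rz":0,"tx":-0.94,"ty":0.115,"tz":0,"hand":1},{"rx":0,"ry":0,"rz":0,"tx":-0.94,"ty":0.115,"tz":0,"hand":1},{"rx":0,"ry":0,"rz":0,"tx":-0.94,"ty":0.115,"tz":0,"hand":1},{"rx":0,"ry":0,"rz":0,"tx":-0.94,"ty":0.115,"tz":0,"hand":1},{"rx":0,"ry":0,"rz":0,"tx":-0.94,"ty":0.115,"tz":0,"hand":1},{"rx":0,"ry":0,"rz":0,"tx":-0.94,"ty":0.115,"tz":0,"hand":1},{"rx":0,"ry":0,"rz":0,"tx":-0.94,"ty":0.115,"tz":0,"hand":1},{"rx":0,"ry":0,"rz":0,"tx":-0.94,"ty":0.115,"tz":0,"hand":1},{"rx":0,"ry":0,"rz":0,"tx":-0.94,"ty":0.115,"tz":0,"hand":1},{"rx":0,"ry":0,"rz":0,"tx":0,"ty":0,"tz":0,"hand":1},{"rx":0,"ry":0,"rz":0,"tx":0,"ty":0,"tz":0,"hand":1}]'; python3 plan.py 663.5 -170.1 13 83.6
cat > wl.py <<'E'
import sys
from meas import *
c=cap('wrist',sys.argv[1]);b,g,rr=[c['img'][...,i].astype(int) for i in range(3)]
print('red');comps(c,(rr>80)&(rr>2.5*g)&(rr>2.5*b),float(sys.argv[2]),60)
print('blue');comps(c,(b>1.5*rr)&(b>60),4,150)
E
python3 wl.py w2 120
```

```text
t: 8.9
eef_pos: [662.6, -170.1, 78.7]
orientation: [0.057, 0.998, 0.0, -0.001]
wrist_force: [-0.5, 0.7, -1.6]
width: 51.7
grip_force: 31.9
turn [ 0.   -0.01 -0.02] then shift [-0.04  0.    3.28] | err mm [  0.9  -0.  -65.7] t 8.9 w 51.7 g 31.913872808218002 back dir [-0. -0.  1.]
red
px [ 205  264  151  122 6965] rect [ 658.8 -170.3   49.6   49.6   83.4 6965. ]
blue
px [ 459   81  101  167 4799] rect [ 642.   -10.1   60.4  103.5   79.1 4799. ]
px [ 486  108   74  119 5417] rect [ 642.    -9.8   30.8   74.8   79.2 5417. ]
px [ 221  172  118   51 2727] rect [ 642.1 -168.2   75.9   34.1   83.5 2727. ]
px [ 245  195   71   27 1894] rect [ 649.3 -169.    46.8   18.1   83.4 1894. ]
```

```bash
python3 -m jog '[{"rx":0,"ry":0,"rz":0,"tx":-0.03,"ty":0,"tz":0.9,"hand":1},{"rx":0,"ry":0,"rz":0,"tx":0,"ty":0,"tz":0.9,"hand":1},{"rx":0,"ry":0,"rz":0,"tx":0,"ty":0,"tz":0.9,"hand":1},{"rx":0,"ry":0,"rz":0,"tx":0,"ty":0,"tz":0.4,"hand":1},{"rx":0,"ry":0,"rz":0,"tx":0,"ty":0,"tz":0.2,"hand":1},{"rx":0,"ry":0,"rz":0,"tx":0,"ty":0,"tz":0,"hand":1},{"rx":0,"ry":0,"rz":0,"tx":0,"ty":0,"tz":0,"hand":1}]'; python3 plan.py 663.5 -170.1 12.5 83.6;  python3 -m jog '[{"rx":0,"ry":0,"rz":0,"tx":0,"ty":0,"tz":0,"hand":-1},{"rx":0,"ry":0,"rz":0,"tx":0,"ty":0,"tz":0,"hand":-1},{"rx":0,"ry":0,"rz":0,"tx":0,"ty":0,"tz":0,"hand":-1},{"rx":0,"ry":0,"rz":0,"tx":0,"ty":0,"tz":-0.5,"hand":-1},{"rx":0,"ry":0,"rz":0,"tx":0,"ty":0,"tz":-1,"hand":-1},{"rx":0,"ry":0,"rz":0,"tx":0,"ty":0,"tz":-1,"hand":-1},{"rx":0,"ry":0,"rz":0,"tx":0,"ty":0,"tz":-1,"hand":-1},{"rx":0,"ry":0,"rz":0,"tx":0,"ty":0,"tz":-1,"hand":-1},{"rx":0,"ry":0,"rz":0,"tx":0,"ty":0,"tz":-1,"hand":-1},{"rx":0,"ry":0,"rz":0,"tx":0,"ty":0,"tz":0,"hand":-1}]'; python3 wl.py w3 49; python3 plan.py 441.9 -7 120 102.9
```

```text
t: 9.82
eef_pos: [664.1, -170.2, 13.8]
orientation: [0.056, 0.998, 0.0, 0.001]
wrist_force: [-0.8, -1.0, -1.3]
width: 52.0
grip_force: 32.0
turn [ 0.    0.01 -0.01] then shift [0.03 0.   0.07] | err mm [-0.6  0.1 -1.3] t 9.82 w 52.0 g 31.95001557469368 back dir [-0. -0.  1.]
t: 11.08
eef_pos: [664.9, -170.4, 126.1]
orientation: [0.056, 0.998, -0.0, 0.002]
wrist_force: [-0.6, -0.7, -0.7]
width: 85.2
grip_force: 0.0
red
px [ 241  186   78   73 2276] rect [ 663.4 -170.7   51.8   52.1   83.5 2276. ]
blue
px [ 430   82  111  140 4487] rect [ 641.7  -10.    60.4  103.9   79.1 4487. ]
px [ 452  104   64  100 3788] rect [ 642.    -9.8   30.8   74.6   79.1 3788. ]
px [ 231  157   98   91 2500] rect [ 662.7 -170.4   75.8   75.7   83.5 2500. ]
px [ 251  196   58   37 2022] rect [ 671.5 -171.4   46.3   30.9   83.5 2022. ]
px [175 379  29  26 421] rect [ 841.9 -277.7   29.5   20.    19.   421. ]
px [ 73 411  29   9 174] rect [ 860.7 -389.2   28.6   10.5   83.4  174. ]
turn [-0.    0.02 -3.23] then shift [ 9.01 10.44  0.23] | err mm [-222.2  163.2   -4.6] t 11.12 w 85.2 g 0.0 back dir [-0. -0.  1.]
```

```bash
python3 -m jog '[{"rx":0,"ry":0,"rz":-0.81,"tx":0,"ty":0,"tz":0,"hand":-1},{"rx":0,"ry":0,"rz":-0.81,"tx":0,"ty":0,"tz":0,"hand":-1},{"rx":0,"ry":0,"rz":-0.81,"tx":0,"ty":0,"tz":0,"hand":-1},{"rx":0,"ry":0,"rz":-0.81,"tx":0,"ty":0,"tz":0,"hand":-1},{"rx":0,"ry":0,"rz":0,"tx":0.82,"ty":0.95,"tz":0,"hand":-1},{"rx":0,"ry":0,"rz":0,"tx":0.82,"ty":0.95,"tz":0,"hand":-1},{"rx":0,"ry":0,"rz":0,"tx":0.82,"ty":0.95,"tz":0,"hand":-1},{"rx":0,"ry":0,"rz":0,"tx":0.82,"ty":0.95,"tz":0,"hand":-1},{"rx":0,"ry":0,"rz":0,"tx":0.82,"ty":0.95,"tz":0,"hand":-1},{"rx":0,"ry":0,"rz":0,"tx":0.82,"ty":0.95,"tz":0,"hand":-1},{"rx":0,"ry":0,"rz":0,"tx":0.82,"ty":0.95,"tz":0,"hand":-1},{"rx":0,"ry":0,"rz":0,"tx":0.82,"ty":0.95,"tz":0,"hand":-1},{"rx":0,"ry":0,"rz":0,"tx":0.82,"ty":0.95,"tz":0,"hand":-1},{"rx":0,"ry":0,"rz":0,"tx":0.82,"ty":0.95,"tz":0,"hand":-1},{"rx":0,"ry":0,"rz":0,"tx":0.82,"ty":0.95,"tz":0,"hand":-1},{"rx":0,"ry":0,"rz":0,"tx":0,"ty":0,"tz":0,"hand":-1},{"rx":0,"ry":0,"rz":0,"tx":0,"ty":0,"tz":0,"hand":-1}]'; python3 wl.py w4 45; python3 plan.py 441.9 -7 8 102.9
```

```text
t: 13.25
eef_pos: [441.1, -7.0, 123.2]
orientation: [-0.113, 0.994, -0.0, -0.0]
wrist_force: [0.3, 0.8, 0.6]
width: 85.5
grip_force: 0.0
red
px [ 253  168   54  110 2496] rect [ 441.2   -7.5   79.5   35.8   12.8 2496. ]
px [ 447  224   81   73 1519] rect [ 434.8  143.2   56.4   56.4   78.3 1519. ]
blue
px [ 197  349   83   53 1105] rect [ 623.8   -6.8   59.9   67.5   79.1 1105. ]
px [222 367  38  19 423] rect [616.6  -5.1  30.6  21.5  78.6 423. ]
turn [-0.   -0.    0.01] then shift [-0.03 -0.    5.76] | err mm [ 7.000e-01  1.000e-01 -1.152e+02] t 13.3 w 85.6 g 0.0 back dir [-0. -0.  1.]
```

```bash
python3 -m jog '[{"rx":0,"ry":0,"rz":0,"tx":0,"ty":0,"tz":0.96,"hand":-1},{"rx":0,"ry":0,"rz":0,"tx":0,"ty":0,"tz":0.96,"hand":-1},{"rx":0,"ry":0,"rz":0,"tx":0,"ty":0,"tz":0.96,"hand":-1},{"rx":0,"ry":0,"rz":0,"tx":0,"ty":0,"tz":0.96,"hand":-1},{"rx":0,"ry":0,"rz":0,"tx":0,"ty":0,"tz":0.96,"hand":-1},{"rx":0,"ry":0,"rz":0,"tx":0,"ty":0,"tz":0.96,"hand":-1},{"rx":0,"ry":0,"rz":0,"tx":0,"ty":0,"tz":0,"hand":0},{"rx":0,"ry":0,"rz":0,"tx":0,"ty":0,"tz":0,"hand":1},{"rx":0,"ry":0,"rz":0,"tx":0,"ty":0,"tz":0,"hand":1},{"rx":0,"ry":0,"rz":0,"tx":0,"ty":0,"tz":0,"hand":1},{"rx":0,"ry":0,"rz":0,"tx":0,"ty":0,"tz":0,"hand":1},{"rx":0,"ry":0,"rz":0,"tx":0,"ty":0,"tz":0,"hand":1}]' 30; python3 plan.py 642.1 -9.8 80 79.1
```

```text
t: 14.8
eef_pos: [441.5, -6.9, 8.8]
orientation: [-0.113, 0.994, 0.0, 0.001]
wrist_force: [-0.2, -0.6, 7.8]
width: 35.6
grip_force: 30.9
turn [0.   0.01 3.98] then shift [-9.87  1.75 -3.56] | err mm [200.6  -2.9  71.2] t 14.8 w 35.6 g 30.896412134170532 back dir [-0. -0.  1.]
```

```bash
python3 -m jog '[{"rx":0,"ry":0,"rz":0,"tx":0,"ty":0,"tz":-0.9,"hand":1},{"rx":0,"ry":0,"rz":0,"tx":0,"ty":0,"tz":-0.9,"hand":1},{"rx":0,"ry":0,"rz":0.66,"tx":0,"ty":0,"tz":-0.9,"hand":1},{"rx":0,"ry":0,"rz":0.66,"tx":0,"ty":0,"tz":-0.86,"hand":1},{"rx":0,"ry":0,"rz":0.66,"tx":0,"ty":0,"tz":0,"hand":1},{"rx":0,"ry":0,"rz":0.66,"tx":0,"ty":0,"tz":0,"hand":1},{"rx":0,"ry":0,"rz":0.66,"tx":0,"ty":0,"tz":0,"hand":1},{"rx":0,"ry":0,"rz":0.66,"tx":0,"ty":0,"tz":0,"hand":1},{"rx":0,"ry":0,"rz":0,"tx":-0.9,"ty":0.16,"tz":0,"hand":1},{"rx":0,"ry":0,"rz":0,"tx":-0.9,"ty":0.16,"tz":0,"hand":1},{"rx":0,"ry":0,"rz":0,"tx":-0.9,"ty":0.16,"tz":0,"hand":1},{"rx":0,"ry":0,"rz":0,"tx":-0.9,"ty":0.16,"tz":0,"hand":1},{"rx":0,"ry":0,"rz":0,"tx":-0.9,"ty":0.16,"tz":0,"hand":1},{"rx":0,"ry":0,"rz":0,"tx":-0.9,"ty":0.16,"tz":0,"hand":1},{"rx":0,"ry":0,"rz":0,"tx":-0.9,"ty":0.16,"tz":0,"hand":1},{"rx":0,"ry":0,"rz":0,"tx":-0.9,"ty":0.16,"tz":0,"hand":1},{"rx":0,"ry":0,"rz":0,"tx":-0.9,"ty":0.16,"tz":0,"hand":1},{"rx":0,"ry":0,"rz":0,"tx":-0.9,"ty":0.16,"tz":0,"hand":1},{"rx":0,"ry":0,"rz":0,"tx":-0.87,"ty":0.16,"tz":0,"hand":1}]'; python3 -m jog '[{"rx":0,"ry":0,"rz":0,"tx":0,"ty":0,"tz":0,"hand":1},{"rx":0,"ry":0,"rz":0,"tx":0,"ty":0,"tz":0,"hand":1}]'; python3 plan.py 642.1 -9.8 13 79.1; python3 wl.py w5 115
```

```text
t: 17.18
eef_pos: [641.6, -9.4, 79.0]
orientation: [0.094, 0.996, 0.0, -0.0]
wrist_force: [-0.4, -0.6, -1.3]
width: 36.0
grip_force: 30.1
t: 17.42
eef_pos: [640.5, -9.5, 78.9]
orientation: [0.094, 0.996, -0.0, -0.001]
wrist_force: [-0.0, -0.4, -1.3]
width: 35.5
grip_force: 30.1
turn [-0.   -0.01  0.01] then shift [-0.08 -0.    3.3 ] | err mm [  1.6  -0.3 -65.9] t 17.43 w 35.5 g 30.113775730133057 back dir [-0. -0.  1.]
red
px [ 226  226  108  159 6384] rect [ 633.4   -8.8   36.    65.6   79.1 6384. ]
px [   0  294   76   79 1760] rect [ 625.4 -102.4   30.1   32.6   82.4 1760. ]
blue
px [ 483   74   77  131 2988] rect [ 617.7  150.    81.7   47.1    3.2 2988. ]
px [ 508   99   52   85 3552] rect [6.176e+02 1.577e+02 5.230e+01 3.160e+01 3.200e+00 3.552e+03]
px [ 233  152   94   53 2237] rect [ 607.8   -3.6   59.8   34.3   79.2 2237. ]
px [256 175  48  19 857] rect [611.4  -4.3  30.7  12.   79.2 857. ]
px [   1  243  127   95 2539] rect [ 662.7 -170.2   76.    76.3   83.5 2539. ]
px [ 258  243   45   36 1497] rect [ 665.3  -14.6   30.9   26.9   79.1 1497. ]
px [249 243  63  53 669] rect [672.1 -16.   43.5  40.7  79.1 669. ]
```

```bash
python3 -m jog '[{"rx":0,"ry":0,"rz":0,"tx":-0.05,"ty":0,"tz":0.9,"hand":1},{"rx":0,"ry":0,"rz":0,"tx":0,"ty":0,"tz":0.9,"hand":1},{"rx":0,"ry":0,"rz":0,"tx":0,"ty":0,"tz":0.9,"hand":1},{"rx":0,"ry":0,"rz":0,"tx":0,"ty":0,"tz":0.4,"hand":1},{"rx":0,"ry":0,"rz":0,"tx":0,"ty":0,"tz":0.2,"hand":1},{"rx":0,"ry":0,"rz":0,"tx":0,"ty":0,"tz":0,"hand":1},{"rx":0,"ry":0,"rz":0,"tx":0,"ty":0,"tz":0,"hand":1},{"rx":0,"ry":0,"rz":0,"tx":0,"ty":0,"tz":0,"hand":-1},{"rx":0,"ry":0,"rz":0,"tx":0,"ty":0,"tz":0,"hand":-1},{"rx":0,"ry":0,"rz":0,"tx":0,"ty":0,"tz":0,"hand":-1},{"rx":0,"ry":0,"rz":0,"tx":0,"ty":0,"tz":-0.5,"hand":-1},{"rx":0,"ry":0,"rz":0,"tx":0,"ty":0,"tz":-1,"hand":-1},{"rx":0,"ry":0,"rz":0,"tx":0,"ty":0,"tz":-1,"hand":-1},{"rx":0,"ry":0,"rz":0,"tx":0,"ty":0,"tz":-1,"hand":-1},{"rx":0,"ry":0,"rz":0,"tx":0,"ty":0,"tz":-1,"hand":-1},{"rx":0,"ry":0,"rz":0,"tx":0,"ty":0,"tz":-1,"hand":-1},{"rx":0,"ry":0,"rz":0,"tx":0,"ty":0,"tz":0,"hand":-1},{"rx":0,"ry":0,"rz":0,"tx":0,"ty":0,"tz":0,"hand":-1}]';  python3 wl.py w6 49; python3 plan.py 435.2 143.7 120 86.2
```

```text
t: 19.73
eef_pos: [642.1, -9.6, 123.2]
orientation: [0.094, 0.996, 0.0, -0.0]
wrist_force: [-0.3, 0.4, -0.7]
width: 85.5
grip_force: 0.0
red
px [ 253  169   55  112 2606] rect [ 642.3   -9.9   35.8   79.8   79.  2606. ]
px [  22  259   89   68 1931] rect [ 663.2 -170.2   51.8   52.2   83.3 1931. ]
blue
px [ 450   76  110  111 3731] rect [6.167e+02 1.669e+02 8.130e+01 8.040e+01 3.200e+00 3.731e+03]
px [ 470   98   72   72 3947] rect [6.172e+02 1.678e+02 5.220e+01 5.250e+01 2.300e+00 3.947e+03]
px [ 241  142   78  125 3159] rect [ 641.5  -10.1   60.   103.5   79.1 3159. ]
px [ 263  180   35   71 2226] rect [ 648.7  -10.8   27.7   59.7   78.3 2226. ]
px [  43  220  106   83 1853] rect [ 662.4 -170.1   76.    75.4   83.5 1853. ]
px [ 72 268  22  24 316] rect [ 673.3 -188.2   13.3   22.1   83.4  316. ]
turn [-0.   -0.01 -1.17] then shift [10.82  6.97  0.14] | err mm [-206.7  153.4   -2.8] t 19.77 w 85.6 g 0.0 back dir [-0. -0.  1.]
```

Square and bar are placed to within about 1 mm. Next is the round one.

```bash
python3 -m jog '[{"rx":0,"ry":0,"rz":-0.59,"tx":0,"ty":0,"tz":0,"hand":-1},{"rx":0,"ry":0,"rz":-0.59,"tx":0,"ty":0,"tz":0,"hand":-1},{"rx":0,"ry":0,"rz":0,"tx":0.98,"ty":0.63,"tz":0,"hand":-1},{"rx":0,"ry":0,"rz":0,"tx":0.98,"ty":0.63,"tz":0,"hand":-1},{"rx":0,"ry":0,"rz":0,"tx":0.98,"ty":0.63,"tz":0,"hand":-1},{"rx":0,"ry":0,"rz":0,"tx":0.98,"ty":0.63,"tz":0,"hand":-1},{"rx":0,"ry":0,"rz":0,"tx":0.98,"ty":0.63,"tz":0,"hand":-1},{"rx":0,"ry":0,"rz":0,"tx":0.98,"ty":0.63,"tz":0,"hand":-1},{"rx":0,"ry":0,"rz":0,"tx":0.98,"ty":0.63,"tz":0,"hand":-1},{"rx":0,"ry":0,"rz":0,"tx":0.98,"ty":0.63,"tz":0,"hand":-1},{"rx":0,"ry":0,"rz":0,"tx":0.98,"ty":0.63,"tz":0,"hand":-1},{"rx":0,"ry":0,"rz":0,"tx":0.98,"ty":0.63,"tz":0,"hand":-1},{"rx":0,"ry":0,"rz":0,"tx":0.98,"ty":0.63,"tz":0,"hand":-1},{"rx":0,"ry":0,"rz":0,"tx":0,"ty":0,"tz":0,"hand":-1},{"rx":0,"ry":0,"rz":0,"tx":0,"ty":0,"tz":0,"hand":-1}]'; python3 wl.py w7 45; python3 plan.py 435.2 143.7 8 86.2
```

```text
t: 21.65
eef_pos: [436.3, 142.6, 123.1]
orientation: [0.032, 0.999, -0.0, -0.0]
wrist_force: [0.1, 1.0, -0.7]
width: 85.2
grip_force: 0.0
red
px [ 241  182   82   79 1638] rect [ 434.5  143.6   56.1   56.1   38.2 1638. ]
blue
px [ 276  351   85   48 1134] rect [ 601.4  170.6   81.4   50.1   78.2 1134. ]
px [291 365  55  29 879] rect [607.1 169.7  52.6  30.1  77.9 879. ]
turn [-0.   -0.    0.01] then shift [0.07 0.05 5.75] | err mm [  -1.3    1.2 -115.1] t 21.7 w 85.1 g 0.0 back dir [-0. -0.  1.]
```

```bash
python3 -m jog '[{"rx":0,"ry":0,"rz":0,"tx":0.08,"ty":0.04,"tz":0.96,"hand":-1},{"rx":0,"ry":0,"rz":0,"tx":0,"ty":0,"tz":0.96,"hand":-1},{"rx":0,"ry":0,"rz":0,"tx":0,"ty":0,"tz":0.96,"hand":-1},{"rx":0,"ry":0,"rz":0,"tx":0,"ty":0,"tz":0.96,"hand":-1},{"rx":0,"ry":0,"rz":0,"tx":0,"ty":0,"tz":0.96,"hand":-1},{"rx":0,"ry":0,"rz":0,"tx":0,"ty":0,"tz":0.96,"hand":-1},{"rx":0,"ry":0,"rz":0,"tx":0,"ty":0,"tz":0,"hand":-1},{"rx":0,"ry":0,"rz":0,"tx":0,"ty":0,"tz":0,"hand":0.3},{"rx":0,"ry":0,"rz":0,"tx":0,"ty":0,"tz":0,"hand":1},{"rx":0,"ry":0,"rz":0,"tx":0,"ty":0,"tz":0,"hand":1},{"rx":0,"ry":0,"rz":0,"tx":0,"ty":0,"tz":0,"hand":1},{"rx":0,"ry":0,"rz":0,"tx":0,"ty":0,"tz":0,"hand":1}]' 30; python3 plan.py 617.4 167.5 80 86.2
```

```text
t: 23.2
eef_pos: [435.3, 143.8, 9.0]
orientation: [0.032, 0.999, 0.0, 0.001]
wrist_force: [0.3, -2.2, 7.1]
width: 58.4
grip_force: 32.2
turn [0.01 0.01 0.02] then shift [-9.01  1.78 -3.55] | err mm [182.1  23.7  71. ] t 23.2 w 58.4 g 32.24641239386983 back dir [-0. -0.  1.]
```

```bash
python3 -m jog '[{"rx":0,"ry":0,"rz":0,"tx":0,"ty":0,"tz":-0.9,"hand":1},{"rx":0,"ry":0,"rz":0,"tx":0,"ty":0,"tz":-0.9,"hand":1},{"rx":0,"ry":0,"rz":0,"tx":0,"ty":0,"tz":-0.9,"hand":1},{"rx":0,"ry":0,"rz":0,"tx":0,"ty":0,"tz":-0.86,"hand":1},{"rx":0,"ry":0,"rz":0,"tx":-0.9,"ty":0.18,"tz":0,"hand":1},{"rx":0,"ry":0,"rz":0,"tx":-0.9,"ty":0.18,"tz":0,"hand":1},{"rx":0,"ry":0,"rz":0,"tx":-0.9,"ty":0.18,"tz":0,"hand":1},{"rx":0,"ry":0,"rz":0,"tx":-0.9,"ty":0.18,"tz":0,"hand":1},{"rx":0,"ry":0,"rz":0,"tx":-0.9,"ty":0.18,"tz":0,"hand":1},{"rx":0,"ry":0,"rz":0,"tx":-0.9,"ty":0.18,"tz":0,"hand":1},{"rx":0,"ry":0,"rz":0,"tx":-0.9,"ty":0.18,"tz":0,"hand":1},{"rx":0,"ry":0,"rz":0,"tx":-0.9,"ty":0.18,"tz":0,"hand":1},{"rx":0,"ry":0,"rz":0,"tx":-0.9,"ty":0.18,"tz":0,"hand":1},{"rx":0,"ry":0,"rz":0,"tx":-0.9,"ty":0.18,"tz":0,"hand":1},{"rx":0,"ry":0,"rz":0,"tx":0,"ty":0,"tz":0,"hand":1},{"rx":0,"ry":0,"rz":0,"tx":0,"ty":0,"tz":0,"hand":1}]'; python3 plan.py 617.4 167.5 13 86.2
```

```text
t: 25.2
eef_pos: [615.9, 167.6, 79.1]
orientation: [0.033, 0.999, -0.0, -0.0]
wrist_force: [-0.7, 0.3, -0.8]
width: 58.5
grip_force: 32.6
turn [-0.   -0.01  0.01] then shift [-0.08 -0.    3.31] | err mm [  1.5  -0.1 -66.1] t 25.2 w 58.5 g 32.58794659981504 back dir [-0. -0.  1.]
```

```bash
python3 -m jog '[{"rx":0,"ry":0,"rz":0,"tx":-0.08,"ty":0,"tz":0.9,"hand":1},{"rx":0,"ry":0,"rz":0,"tx":0,"ty":0,"tz":0.9,"hand":1},{"rx":0,"ry":0,"rz":0,"tx":0,"ty":0,"tz":0.9,"hand":1},{"rx":0,"ry":0,"rz":0,"tx":0,"ty":0,"tz":0.4,"hand":1},{"rx":0,"ry":0,"rz":0,"tx":0,"ty":0,"tz":0.2,"hand":1},{"rx":0,"ry":0,"rz":0,"tx":0,"ty":0,"tz":0,"hand":1},{"rx":0,"ry":0,"rz":0,"tx":0,"ty":0,"tz":0,"hand":1},{"rx":0,"ry":0,"rz":0,"tx":0,"ty":0,"tz":0,"hand":-1},{"rx":0,"ry":0,"rz":0,"tx":0,"ty":0,"tz":0,"hand":-1},{"rx":0,"ry":0,"rz":0,"tx":0,"ty":0,"tz":0,"hand":-1},{"rx":0,"ry":0,"rz":0,"tx":0,"ty":0,"tz":-0.5,"hand":-1},{"rx":0,"ry":0,"rz":0,"tx":0,"ty":0,"tz":-1,"hand":-1},{"rx":0,"ry":0,"rz":0,"tx":0,"ty":0,"tz":-1,"hand":-1},{"rx":0,"ry":0,"rz":0,"tx":0,"ty":0,"tz":-1,"hand":-1},{"rx":0,"ry":0,"rz":0,"tx":0,"ty":0,"tz":-1,"hand":-1},{"rx":0,"ry":0,"rz":0,"tx":0,"ty":0,"tz":-1,"hand":-1},{"rx":0,"ry":0,"rz":0,"tx":0,"ty":0,"tz":0,"hand":-1}]';  python3 wl.py w8 49; python3 -m jog '[{"rx":0,"ry":0,"rz":0,"tx":0,"ty":0,"tz":-1,"hand":-1},{"rx":0,"ry":0,"rz":0,"tx":0,"ty":0,"tz":-1,"hand":-1},{"rx":0,"ry":0,"rz":0,"tx":0,"ty":0,"tz":-1,"hand":-1},{"rx":0,"ry":0,"rz":0,"tx":0,"ty":0,"tz":-1,"hand":-1},{"rx":0,"ry":0,"rz":0,"tx":0,"ty":0,"tz":-1,"hand":-1},{"rx":0,"ry":0,"rz":0,"tx":0,"ty":0,"tz":-1,"hand":-1},{"rx":0,"ry":0,"rz":0,"tx":0,"ty":0,"tz":-1,"hand":-1},{"rx":0,"ry":0,"rz":0,"tx":0,"ty":0,"tz":-1,"hand":-1},{"rx":0,"ry":0,"rz":0,"tx":0,"ty":0,"tz":0,"hand":-1}]'; python3 plan.py 468.9 352.9 285 86.2
```

```text
t: 27.32
eef_pos: [619.4, 168.3, 125.9]
orientation: [0.032, 0.999, 0.001, 0.002]
wrist_force: [1.0, -0.4, -0.6]
width: 85.1
grip_force: 0.0
red
px [ 238  183   82   78 1700] rect [ 617.5  167.4   55.7   55.6   86.2 1700. ]
px [   1  216   62  106 2282] rect [ 642.4   -9.6   36.    80.    79.  2282. ]
blue
px [ 228  153  101   77 2004] rect [ 607.4  167.9   81.    62.5   86.2 2004. ]
px [  28  181   80  122 2238] rect [ 641.4   -9.7   59.8  103.8   79.1 2238. ]
px [ 248  191   62   44 1943] rect [ 624.8  167.1   40.6   42.9   36.5 1943. ]
t: 28.5
eef_pos: [618.7, 167.9, 284.2]
orientation: [0.032, 0.999, 0.0, 0.001]
wrist_force: [0.3, 0.8, -0.1]
width: 85.4
grip_force: 0.0
turn [0.01 0.01 0.01] then shift [ 8.09  8.73 -0.04] | err mm [-149.8  185.     0.8] t 28.5 w 85.4 g 0.0 back dir [-0. -0.  1.]
```

Round is placed within 1 mm. Moving over the board.

```bash
python3 -m jog '[{"rx":0,"ry":0,"rz":0,"tx":0.9,"ty":0.97,"tz":0,"hand":-1},{"rx":0,"ry":0,"rz":0,"tx":0.9,"ty":0.97,"tz":0,"hand":-1},{"rx":0,"ry":0,"rz":0,"tx":0.9,"ty":0.97,"tz":0,"hand":-1},{"rx":0,"ry":0,"rz":0,"tx":0.9,"ty":0.97,"tz":0,"hand":-1},{"rx":0,"ry":0,"rz":0,"tx":0.9,"ty":0.97,"tz":0,"hand":-1},{"rx":0,"ry":0,"rz":0,"tx":0.9,"ty":0.97,"tz":0,"hand":-1},{"rx":0,"ry":0,"rz":0,"tx":0.9,"ty":0.97,"tz":0,"hand":-1},{"rx":0,"ry":0,"rz":0,"tx":0.9,"ty":0.97,"tz":0,"hand":-1},{"rx":0,"ry":0,"rz":0,"tx":0.9,"ty":0.97,"tz":0,"hand":-1},{"rx":0,"ry":0,"rz":0,"tx":0,"ty":0,"tz":0,"hand":-1},{"rx":0,"ry":0,"rz":0,"tx":0,"ty":0,"tz":0,"hand":-1}]'; python3 plan.py 468.9 352.9 144 86.2
python3 - <<'E'
from meas import *
c=cap('wrist','w9');P=cloud(c);z=P[...,2]
m=(z>182)&(z<195);print(rect(P[m]),np.median(z[m]))
E
```

```text
t: 29.88
eef_pos: [467.7, 352.1, 282.4]
orientation: [0.032, 0.999, -0.001, -0.0]
wrist_force: [-0.5, 0.7, -0.2]
width: 85.5
grip_force: 0.0
turn [-0.01 -0.01  0.02] then shift [-0.06  0.04  6.92] | err mm [   1.2    0.8 -138.4] t 29.88 w 85.5 g 0.0 back dir [-0. -0.  1.]
[ 410.9  314.2  261.7  101.6   34.2 4305. ] 187.96645274280246
```

View pics/w9.png

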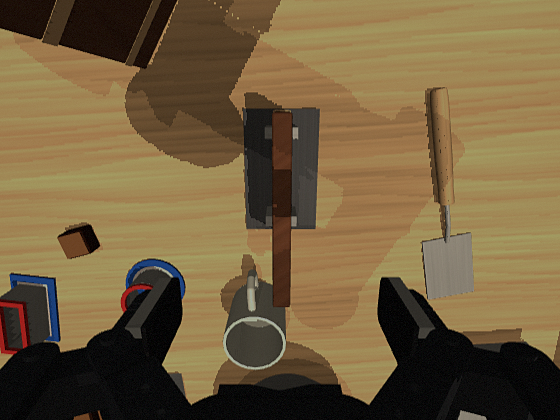

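The board's top edge runs from (281,112) to (282,305), upright and between the open fingers. The mug at (255,342) is off to the side and clear.

```bash
python3 - <<'E'
from h import *
c=dict(np.load('w9.npz'))
for p in((272.5,112),(291,112),(273.5,306),(290.5,306)): print(world(c,*p,188).round(1))
E
python3 -m jog '[{"rx":0,"ry":0,"rz":0,"tx":-0.05,"ty":0.03,"tz":1,"hand":-1},{"rx":0,"ry":0,"rz":0,"tx":0,"ty":0,"tz":1,"hand":-1},{"rx":0,"ry":0,"rz":0,"tx":0,"ty":0,"tz":0,"hand":-1}]'
```

```text
[393.1 351.7 188. ]
[393.9 364.  188. ]
[541.4 341.9 188. ]
[542.3 355.5 188. ]
t: 30.3
eef_pos: [468.7, 351.6, 241.6]
orientation: [0.033, 0.999, -0.001, -0.001]
wrist_force: [-0.9, -0.1, 0.3]
width: 85.5
grip_force: 0.0
```

```bash
python3 -m jog '[{"rx":0,"ry":0,"rz":0,"tx":0.04,"ty":0.08,"tz":1,"hand":-1},{"rx":0,"ry":0,"rz":0,"tx":0,"ty":0,"tz":1,"hand":-1},{"rx":0,"ry":0,"rz":0,"tx":0,"ty":0,"tz":1,"hand":-1},{"rx":0,"ry":0,"rz":0,"tx":0,"ty":0,"tz":1,"hand":-1},{"rx":0,"ry":0,"rz":0,"tx":0,"ty":0,"tz":0.88,"hand":-1},{"rx":0,"ry":0,"rz":0,"tx":0,"ty":0,"tz":0,"hand":0},{"rx":0,"ry":0,"rz":0,"tx":0,"ty":0,"tz":0,"hand":1},{"rx":0,"ry":0,"rz":0,"tx":0,"ty":0,"tz":0,"hand":1},{"rx":0,"ry":0,"rz":0,"tx":0,"ty":0,"tz":0,"hand":1},{"rx":0,"ry":0,"rz":0,"tx":0,"ty":0,"tz":0,"hand":1},{"rx":0,"ry":0,"rz":0,"tx":0,"ty":0,"tz":0,"hand":1}]' 60; python3 plan.py 467.7 353.3 276 86.2
```

```text
t: 31.68
eef_pos: [468.6, 354.8, 146.6]
orientation: [0.032, 0.999, 0.0, 0.0]
wrist_force: [-1.4, -1.2, 6.0]
width: 13.0
grip_force: 59.7
turn [0.   0.01 0.02] then shift [ 0.04 -0.08 -6.47] | err mm [ -0.9  -1.5 129.4] t 31.68 w 13.0 g 59.670007824897766 back dir [-0. -0.  1.]
```

```bash
python3 -m jog '[{"rx":0,"ry":0,"rz":0,"tx":0,"ty":0,"tz":-0.5,"hand":1},{"rx":0,"ry":0,"rz":0,"tx":0,"ty":0,"tz":-1,"hand":1},{"rx":0,"ry":0,"rz":0,"tx":0,"ty":0,"tz":-1,"hand":1},{"rx":0,"ry":0,"rz":0,"tx":0,"ty":0,"tz":-1,"hand":1},{"rx":0,"ry":0,"rz":0,"tx":0,"ty":0,"tz":-1,"hand":1},{"rx":0,"ry":0,"rz":0,"tx":0,"ty":0,"tz":-1,"hand":1},{"rx":0,"ry":0,"rz":0,"tx":0,"ty":0,"tz":-1,"hand":1},{"rx":0,"ry":0,"rz":0,"tx":0,"ty":-0.5,"tz":0,"hand":1},{"rx":0,"ry":0,"rz":0,"tx":0,"ty":-1,"tz":0,"hand":1},{"rx":0,"ry":0,"rz":0,"tx":0,"ty":-1,"tz":0,"hand":1},{"rx":0,"ry":0,"rz":0,"tx":0,"ty":-1,"tz":0,"hand":1},{"rx":0,"ry":0,"rz":0,"tx":0,"ty":-1,"tz":0,"hand":1},{"rx":0,"ry":0,"rz":0,"tx":0,"ty":-1,"tz":0,"hand":1},{"rx":0,"ry":0,"rz":0,"tx":0,"ty":-1,"tz":0,"hand":1},{"rx":0,"ry":0,"rz":0,"tx":0,"ty":-1,"tz":0,"hand":1},{"rx":0,"ry":0,"rz":0,"tx":0,"ty":-1,"tz":0,"hand":1},{"rx":0,"ry":0,"rz":0,"tx":0,"ty":-1,"tz":0,"hand":1},{"rx":0,"ry":0,"rz":0,"tx":0,"ty":-1,"tz":0,"hand":1},{"rx":0,"ry":0,"rz":0,"tx":0,"ty":-1,"tz":0,"hand":1},{"rx":0,"ry":0,"rz":0,"tx":0,"ty":-1,"tz":0,"hand":1}]'; python3 plan.py 436.3 -370.9 276 86.8
```

```text
t: 34.17
eef_pos: [452.0, 103.9, 275.7]
orientation: [0.032, 0.999, 0.0, 0.0]
wrist_force: [0.6, 0.5, -1.6]
width: 13.4
grip_force: 58.5
turn [ 0.    0.   -0.09] then shift [-5.400e-01 -2.374e+01 -1.000e-02] | err mm [-1.570e+01 -4.748e+02  3.000e-01] t 34.17 w 13.4 g 58.51689040660858 back dir [-0. -0.  1.]
```

```bash
python3 -m jog '[{"rx":0,"ry":0,"rz":-0.09,"tx":0,"ty":-0.9,"tz":0,"hand":1},{"rx":0,"ry":0,"rz":0,"tx":-0.03,"ty":-0.95,"tz":0,"hand":1},{"rx":0,"ry":0,"rz":0,"tx":-0.03,"ty":-0.95,"tz":0,"hand":1},{"rx":0,"ry":0,"rz":0,"tx":-0.03,"ty":-0.95,"tz":0,"hand":1},{"rx":0,"ry":0,"rz":0,"tx":-0.03,"ty":-0.95,"tz":0,"hand":1},{"rx":0,"ry":0,"rz":0,"tx":-0.03,"ty":-0.95,"tz":0,"hand":1},{"rx":0,"ry":0,"rz":0,"tx":-0.03,"ty":-0.95,"tz":0,"hand":1},{"rx":0,"ry":0,"rz":0,"tx":-0.03,"ty":-0.95,"tz":0,"hand":1},{"rx":0,"ry":0,"rz":0,"tx":-0.03,"ty":-0.95,"tz":0,"hand":1},{"rx":0,"ry":0,"rz":0,"tx":-0.03,"ty":-0.95,"tz":0,"hand":1},{"rx":0,"ry":0,"rz":0,"tx":-0.03,"ty":-0.95,"tz":0,"hand":1},{"rx":0,"ry":0,"rz":0,"tx":-0.03,"ty":-0.95,"tz":0,"hand":1},{"rx":0,"ry":0,"rz":0,"tx":-0.03,"ty":-0.95,"tz":0,"hand":1},{"rx":0,"ry":0,"rz":0,"tx":-0.03,"ty":-0.95,"tz":0,"hand":1},{"rx":0,"ry":0,"rz":0,"tx":-0.03,"ty":-0.95,"tz":0,"hand":1},{"rx":0,"ry":0,"rz":0,"tx":-0.03,"ty":-0.95,"tz":0,"hand":1},{"rx":0,"ry":0,"rz":0,"tx":-0.03,"ty":-0.95,"tz":0,"hand":1},{"rx":0,"ry":0,"rz":0,"tx":-0.03,"ty":-0.95,"tz":0,"hand":1},{"rx":0,"ry":0,"rz":0,"tx":-0.03,"ty":-0.95,"tz":0,"hand":1},{"rx":0,"ry":0,"rz":0,"tx":-0.03,"ty":-0.95,"tz":0,"hand":1}]'; python3 plan.py 436.3 -370.9 276 86.8 14
```

```text
t: 36.67
eef_pos: [441.7, -275.1, 275.6]
orientation: [0.028, 1.0, 0.0, -0.0]
wrist_force: [0.8, -0.1, -1.5]
width: 12.9
grip_force: 58.5
turn [-2.33 -0.    0.  ] then shift [ 0.   -4.65 -1.18] | err mm [ -5.4 -95.8   0.4] t 36.67 w 12.9 g 58.53344142436981 back dir [-0.01 -0.24  0.97]
```

```bash
python3 -m jog '[{"rx":-0.3,"ry":0,"rz":0,"tx":0,"ty":0,"tz":0,"hand":1},{"rx":-0.5,"ry":0,"rz":0,"tx":0,"ty":0,"tz":0,"hand":1},{"rx":-0.5,"ry":0,"rz":0,"tx":0,"ty":0,"tz":0,"hand":1},{"rx":-0.5,"ry":0,"rz":0,"tx":0,"ty":0,"tz":0,"hand":1},{"rx":-0.53,"ry":0,"rz":0,"tx":0,"ty":0,"tz":0,"hand":1},{"rx":0,"ry":0,"rz":0,"tx":0,"ty":-0.93,"tz":-0.24,"hand":1},{"rx":0,"ry":0,"rz":0,"tx":0,"ty":-0.93,"tz":-0.24,"hand":1},{"rx":0,"ry":0,"rz":0,"tx":0,"ty":-0.93,"tz":-0.24,"hand":1},{"rx":0,"ry":0,"rz":0,"tx":0,"ty":-0.93,"tz":-0.24,"hand":1},{"rx":0,"ry":0,"rz":0,"tx":0,"ty":-0.93,"tz":-0.24,"hand":1},{"rx":0,"ry":0,"rz":0,"tx":0,"ty":0,"tz":0,"hand":1},{"rx":0,"ry":0,"rz":0,"tx":0,"ty":0,"tz":0,"hand":1}]'; python3 plan.py 436.3 -370.9 160 86.8 14
python3 - <<'E'
from h import *
cap('scene','s2'); cap('top','t2')
E
```

```text
t: 38.17
eef_pos: [436.9, -369.9, 276.3]
orientation: [0.028, 0.992, 0.122, 0.003]
wrist_force: [-0.1, 0.6, -1.8]
width: 13.2
grip_force: 58.9
turn [-0. -0.  0.] then shift [ 0.03 -1.46  5.63] | err mm [  -0.6   -1.  -116.3] t 38.17 w 13.2 g 58.92002999782562 back dir [-0.01 -0.24  0.97]
```

View pics/s2.png

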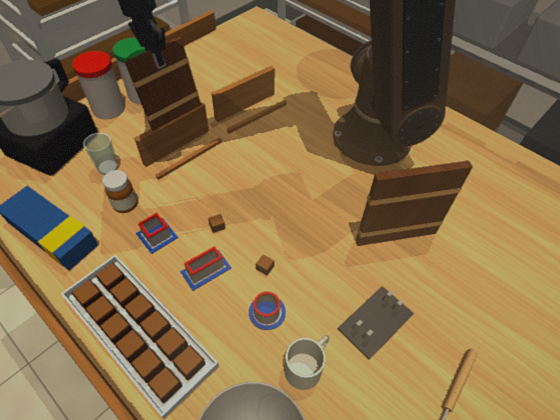

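The board is held over the far upstand at about (165,85), and all three cutters stand on their mats. I'll measure the board's face plane before lowering.

Run:
```python
from meas import *
c=dict(np.load('s2.npz'));P=cloud(c).reshape(-1,3)
m=(P[:,0]>350)&(P[:,0]<520)&(P[:,1]>-400)&(P[:,1]<-310)&(P[:,2]>145)&(P[:,2]<290)
Q=P[m];A=np.c_[Q[:,0],Q[:,2],np.ones(len(Q))]
for _ in range(4):
    k,*_=np.linalg.lstsq(A,Q[:,1],rcond=None);e=abs(A@k-Q[:,1]);Q=Q[e<6];A=A[e<6]
print(k,len(Q),'tilt',np.degrees(np.arctan(-k[1])),'yaw',np.degrees(np.arctan(k[0])),'z',np.percentile(Q[:,2],[0.5,99.5]),'x',np.percentile(Q[:,0],[.5,99.5]))
print('face y at foot z=137:',k@[437,137,1])
```

```text
[-5.71627110e-02 -2.46381181e-01 -2.70480689e+02] 3276 tilt 13.840931529430366 yaw -3.271621761509333 z [145.89828109 289.32738098] x [363.96310697 512.6599598 ]
face y at foot z=137: -329.21501575400833
```

```bash
python3 -m jog '[{"rx":0,"ry":0,"rz":0,"tx":0,"ty":-0.235,"tz":0.94,"hand":1},{"rx":0,"ry":0,"rz":0,"tx":0,"ty":-0.235,"tz":0.94,"hand":1},{"rx":0,"ry":0,"rz":0,"tx":0,"ty":-0.235,"tz":0.94,"hand":1},{"rx":0,"ry":0,"rz":0,"tx":0,"ty":-0.235,"tz":0.94,"hand":1},{"rx":0,"ry":0,"rz":0,"tx":0,"ty":-0.235,"tz":0.94,"hand":1},{"rx":0,"ry":0,"rz":0,"tx":0,"ty":-0.235,"tz":0.94,"hand":1},{"rx":0,"ry":0,"rz":0,"tx":0,"ty":-0.12,"tz":0.47,"hand":1},{"rx":0,"ry":0,"rz":0,"tx":0,"ty":-0.08,"tz":0.3,"hand":1},{"rx":0,"ry":0,"rz":0,"tx":0,"ty":0,"tz":0,"hand":1},{"rx":0,"ry":0,"rz":0,"tx":0,"ty":0,"tz":0,"hand":1}]'; python3 plan.py 436.9 -370.5 136.2 86.8 14
```

```text
t: 39.52
eef_pos: [437.3, -370.3, 145.0]
orientation: [0.027, 0.992, 0.121, 0.004]
wrist_force: [0.6, 1.0, -2.0]
width: 13.2
grip_force: 58.9
turn [-0.01  0.01  0.01] then shift [ 0.02 -0.12  0.42] | err mm [-0.4 -0.2 -8.8] t 39.52 w 13.2 g 58.93697798252106 back dir [-0.01 -0.24  0.97]
```

```bash
python3 -m jog '[{"rx":0,"ry":0,"rz":0,"tx":0,"ty":-0.05,"tz":0.2,"hand":1},{"rx":0,"ry":0,"rz":0,"tx":0,"ty":-0.03,"tz":0.12,"hand":1},{"rx":0,"ry":0,"rz":0,"tx":0,"ty":0,"tz":0,"hand":1},{"rx":0,"ry":0,"rz":0,"tx":0,"ty":0,"tz":0,"hand":1}]';python3 -m jog '[{"rx":0,"ry":0,"rz":0,"tx":0,"ty":-0.03,"tz":0.1,"hand":1},{"rx":0,"ry":0,"rz":0,"tx":0,"ty":0,"tz":0,"hand":1}]'
```

```text
t: 40.02
eef_pos: [436.9, -370.1, 137.8]
orientation: [0.028, 0.992, 0.122, 0.003]
wrist_force: [0.3, -0.3, -2.4]
width: 13.5
grip_force: 59.1
t: 40.28
eef_pos: [437.1, -370.4, 136.1]
orientation: [0.027, 0.992, 0.121, 0.004]
wrist_force: [-1.2, 0.1, 2.7]
width: 13.7
grip_force: 59.6
```

```bash
python3 -m jog '[{"rx":0,"ry":0,"rz":0,"tx":0,"ty":0,"tz":0,"hand":0.4},{"rx":0,"ry":0,"rz":0,"tx":0,"ty":0,"tz":0,"hand":0.2},{"rx":0,"ry":0,"rz":0,"tx":0,"ty":0,"tz":0,"hand":0},{"rx":0,"ry":0,"rz":0,"tx":0,"ty":0,"tz":0,"hand":-0.3},{"rx":0,"ry":0,"rz":0,"tx":0,"ty":0,"tz":0,"hand":-0.3},{"rx":0,"ry":0,"rz":0,"tx":0,"ty":0,"tz":-0.3,"hand":-0.3},{"rx":0,"ry":0,"rz":0,"tx":0,"ty":0,"tz":-0.7,"hand":-0.3},{"rx":0,"ry":0,"rz":0,"tx":0,"ty":0,"tz":-1,"hand":-0.3},{"rx":0,"ry":0,"rz":0,"tx":0,"ty":0,"tz":-1,"hand":-0.3},{"rx":0,"ry":0,"rz":0,"tx":0,"ty":0,"tz":-1,"hand":-0.3},{"rx":0,"ry":0,"rz":0,"tx":0,"ty":0,"tz":-1,"hand":-0.3},{"rx":0,"ry":0,"rz":0,"tx":0,"ty":0,"tz":-1,"hand":-0.3},{"rx":0,"ry":0,"rz":0,"tx":0,"ty":0,"tz":0,"hand":-0.3},{"rx":0,"ry":0,"rz":0,"tx":0,"ty":0,"tz":0,"hand":-0.3},{"rx":0,"ry":0,"rz":0,"tx":0,"ty":0,"tz":0,"hand":-0.3}]'
python3 - <<'E'
from meas import *
c=cap('scene','s3');P=cloud(c).reshape(-1,3)
m=(P[:,0]>350)&(P[:,0]<520)&(P[:,1]>-400)&(P[:,1]<-310)&(P[:,2]>20)&(P[:,2]<170)
Q=P[m];A=np.c_[Q[:,0],Q[:,2],np.ones(len(Q))]
for _ in range(4):
    k,*_=np.linalg.lstsq(A,Q[:,1],rcond=None);e=abs(A@k-Q[:,1]);Q=Q[e<6];A=A[e<6]
print('tilt',np.degrees(np.arctan(-k[1])),'yaw',np.degrees(np.arctan(k[0])),'x',np.percentile(Q[:,0],[.5,99.5]),'foot face y',k@[437,3,1],'ztop',np.percentile(Q[:,2],99.5))
E
```

```text
t: 42.15
eef_pos: [435.0, -398.7, 251.5]
orientation: [0.028, 0.992, 0.122, 0.003]
wrist_force: [-0.5, 0.9, 0.7]
width: 55.6
grip_force: 0.0
tilt 14.413514473807727 yaw -3.743072728567287 x [363.25224511 513.15189787] foot face y -331.32904544026474 ztop 169.51720424854196
```

View pics/s3.png

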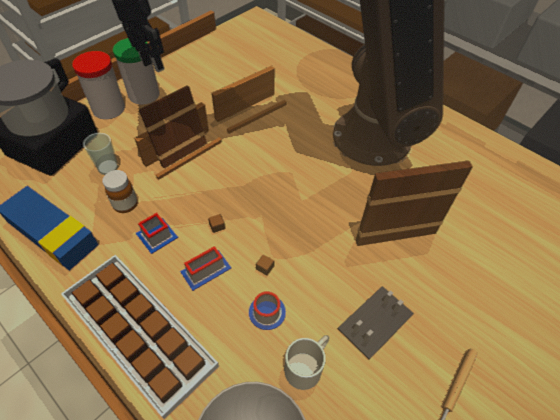

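The board leans on the far wall at (175,130), tilted 14.4°, with its foot in the strip. The gripper is clear and the mug has not moved.

```bash
python3 -c "
from workcell import r
print(r.sign_off())"
```

```text
the job is handed in; nothing more can be done
None
```

I handed the job in at about 42 s of the 106 s limit: by camera, all three cutters stand within about 2 mm of centre on their mats, the smaller board leans about 14° on the far upstand near mid-wall, the mug is where it was, and the gripper is empty; sign-off gave no verdict.

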